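# Gauge a mug in the bench caliper and hang it on the cup hook

### The arm

A 6-joint arm with a two-finger parallel gripper is mounted at the origin on the work surface. World frame = base frame: x ahead of the robot, y to its left, z up, the work surface at z = 0. Lengths are in mm, angles in rad, forces in N, time in s.
With the tool pointing down it reaches from about 300 to 775 mm from the base axis. Payload 14.6 kg.
Tool frame: the origin (TCP) lies at the very end of the fingers, on their centre line; the grasp point (between the pads) lies 19 mm behind it; z points along the fingers, y is the line along which they close (so a half turn about z gives the same grasp; the last joint's range is limited). The gripper opens to 94 mm and grips with 3 to 60 N. Pads are 16 mm wide; open, the fingers measure 119 mm over their backs; the gripper's body (75 mm by 177 mm) begins 78 mm behind the grasp point.
Start: joints at [1.241, 0.3, 1.521, -0, 1.321, -0.067], TCP at [142.88, 531.107, 205.446] pointing down, gripper open.
Joint ranges: [-3.03, 3.03], [-0.79, 2.21], [0.23, 2.52], [-1.04, 4.18], [0, 3.07], [-2.55, 2.55]. Speed limits (rad/s): [2.22, 2.22, 2.57, 3.14, 3.14, 3.14].

### API

Orientations are given as [roll, pitch, yaw] about the fixed x, y, z axes, in that order (R = Rz(yaw) Ry(pitch) Rx(roll)).
In Python, from cell import manip gives the robot as it stands.
- The arm moves only by the tool servo_tool, never from a script. Its argument "rows" is a list of rows, each a list of 7 numbers: the turn, a rotation vector about the world's x, y, z in degrees, then the shift along the world's x, y, z in mm, then the closure, from 0 (fully open) to 1 (shut). In form: [[rx, ry, rz, dx, dy, dz, fingers], ...]. A call has 1 to 20 rows; each row shifts and turns the commanded pose from where the row before left it; what a row does not reach is not made up. A row lasts 1/8 s, in which the tool goes at most 62.5 mm and 10.7 degrees, less where a joint would pass 70% of its speed; a pose out of reach is approached as far as the arm can. A call with a gripper value outside its range is refused whole. The fingers move at their own pace and stop on an object; "grip_force" is the grip in N (left out, the last holds). Time passes only in rows, so rows that do not move let the fingers close. It gives the time, the measured TCP pose, the force, the opening and the grip force at its end, in the units of the state.
- manip.read_state(): the state, without advancing time (a new reading comes with each control period).
- manip.camera(name): name is "scene" or "top" or "wrist"; returns the picture (400x640x3 uint8, red, green, blue); there is no depth.
- manip.camera_info(name): a dict with "fx", "fy", "cx", "cy" (pixels), "position" and "rotation" of the camera in the world; the wrist camera has in their place "T_tool_cam" (4x4, takes a point from camera to tool coordinates, whose origin is the TCP and whose axes are the flange's). Camera axes: x right, y down, z forward; pixel columns grow to the right and rows downward; lengths in mm; the calibration is good to about 2 mm. A picture is of the moment at which its call begins: read the wrist's pose just before it. camera_info takes no time and is no camera call.
- manip.sign_off(): hands the job in; it is judged then, once.
The state is a dict: "clock": time; "joints": joint angles; "qd": joint speeds; "effort": joint torques, N m; "eef_pos": TCP position; "eef_rot": TCP orientation; "wrist_force": force on the tool from outside, world axes, zero at the start; "moment": the same for the moment, N m; "finger_gap": finger opening in mm; "finger_force": force on a finger pad.
Only numpy, scipy, OpenCV 4.12 (cv2) and the standard library are available. Lean on these libraries where they do the work, as an engineer would, in place of code of your own. Each camera call takes 0.05 s, during which the arm holds its last target. There are 200 camera calls.

### The job

Check the handled mug in the bench caliper it stands in: slide the jaw gently shut until the mug is nipped between both jaws, then slide the jaw all the way back open. Then hang the mug by its handle on the hook that hangs below the small wooden rack and leave it hanging there at rest, leaving the plain cup, the plaster plug and the jar that stand between where they are.

Things in the scene. Friction and masses are not known exactly. Their poses are not given: they have to be found in the camera images.
- mug: white straight-sided stoneware mug, outside diameter 66, height 95, wall 5, about 0.2 to 0.36 kg, with one handle. Origin: centre of underside; z up the mug's axis; x towards the handle, a 10 thick round bar in the x-z plane out to x = 75, from z = 19 to 87. Hung on the hook it tips until its foot leans on the rack's batten, axis 45 to 50 degrees from vertical
- loop (a point): the middle of the opening in the mug's handle, at x = 48, y = 0, z = 54 in the mug's frame; axes as the mug's. The opening is four-cornered, 30 in x (33 to 63) by 44 in z (32 to 76), and is passed through along y
- gauge: bench caliper: steel bed 110 (x) by 260 (y) by 12 thick, fixed to the table. Origin: centre of the underside; the bed's top, on which the mug stands, is 12 above. The jaws face each other along y, the fixed one towards -y
- anvil: fixed jaw of the caliper: dark steel block 60 (x) by 14 (y) by 30 high on the bed. Origin: bottom middle of its face, which looks to the gauge's +y; the block lies behind it towards -y
- jaw: sliding jaw, same block. Origin: bottom middle of its face, which looks to the gauge's -y; the block, then a low carriage 18 high with an upright steel post (diameter 16), lie behind it towards +y
- carriage (a joint): slide of the moving jaw in m: 0 at the stop, fully open (jaw faces 116 mm apart); grows as the jaw moves along the gauge's -y towards the fixed jaw, to 0.075 at most. It drags with about 1 N and stays where it is left. It reads about 0.050 when the mug is nipped
- post_top (a point): centre of the top of the upright post (diameter 16, upper 77 free) by which the jaw is slid; its top is 107 above the table and 70 behind the jaw's face (the gauge's +y). Axes as the gauge's
- rack: small fixed wooden cup rack: slats along y 18 thick, undersides 250 above the table: a rear one x = 135 to 155, 290 long, and a front one x = 46 to 66 in two pieces, y = -145 to -50 and 55 to 145; cross bars on them to 280. Origin on the table; legs 22 square at x = 142, y = -130 and 130, feet 16 high from x = 35 to 165; a batten along y, front face at x = 113, from 80 to 117 above the table
- hook: black cup hook hanging in the gap between the slats, round bar of diameter 10, axes as the rack's, at the rack's x = 80. Origin: middle of the level part's centre line, 175 above the table, 75 below the slats. The level part runs along y from -22 to 22; the shank rises at y = -22 past the slats; the tip slopes up to y = 34, z = 12, so a handle goes on from the +y side towards -y
- tumbler: handleless white cup, rim diameter 60, height 85; origin: centre of underside; a bystander
- glaze_jar: closed white jar, diameter 70, height 90; origin: centre of underside; a bystander
- plaster_plug: plain plaster plug, diameter 60, height 60; origin: centre of underside; a bystander
Mind the look-alikes: they are no part of the job. What is shaped like the mug but orange is not meant.

How it is judged:
By the outcome, as a careful person would: the job done as asked, in the order asked, and still so for the second after the job is handed in, with the robot touching nothing.
It also fails if it takes over 72 s, if anything falls off the work surface, if the arm or the gripper's body presses on something with over 40 N, if the wrist force passes 120 N, or if a joint passes its speed limit or range.

## Working session

There is one attempt and no reset: what is moved stays moved. The work goes in short steps, Python scripts to look and compute and a tool call to move; the robot and the scene stay as the last step left them, time stands still between calls to the robot, and variables do not carry over. Pictures are saved under pics/ and viewed, at most 10 in all, crops included, and the job is handed in when it is done.

Besides the shell and the picture viewer there is one more tool, called after "Request:" by a JSON object that holds its "api" and its "payload", one argument or row to a line. servo_tool: Moves the arm, as the interface text tells. Its arguments: {"type":"object","properties":{"rows":{"type":"array","items":{"type":"array","items":{"type":"number"}}},"grip_force":{"type":"number"}},"required":["rows"]}

```bash
mkdir -p pics; cat > h.py <<'E'
import numpy as np, cv2
from cell import manip
from scipy.spatial.transform import Rotation as R
def snap(n,f):
    s=manip.read_state(); im=manip.camera(n); cv2.imwrite('pics/'+f,im[:,:,::-1]); return s,im
def cam(n,s=None):
    i=manip.camera_info(n)
    K=(i['fx'],i['fy'],i['cx'],i['cy'])
    if 'T_tool_cam' in i:
        T=np.array(i['T_tool_cam']); Rw=R.from_euler('xyz',s['eef_rot']).as_matrix()
        return K,Rw@T[:3,3]+np.array(s['eef_pos']),Rw@T[:3,:3]
    return K,np.array(i['position']),np.array(i['rotation'])
def ray(c,u,v):
    K,p,Q=c; d=Q@np.array([(u-K[2])/K[0],(v-K[3])/K[1],1]); return p,d/np.linalg.norm(d)
def onz(c,u,v,z):
    p,d=ray(c,u,v); return p+d*(z-p[2])/d[2]
def proj(c,P):
    K,p,Q=c; q=Q.T@(np.array(P,float)-p); return np.array([K[0]*q[0]/q[2]+K[2],K[1]*q[1]/q[2]+K[3]])
def tri(a,b):
    (p,d),(q,e)=a,b; A=np.stack([d,-e],1); t=np.linalg.lstsq(A,q-p,rcond=None)[0]
    x,y=p+d*t[0],q+e*t[1]; return (x+y)/2,np.linalg.norm(x-y)
E
python3 - <<'E'
from h import *
s,a=snap('scene','s0.png'); s,b=snap('top','t0.png')
for n in('scene','top'):print(cam(n))
print(s)
E
```

```text
((476.1829854489576, 476.1829854489576, 320.09289743247996, 210.9562173774658), array([ 835.0191098 ,  832.21533145, 1063.48377218]), array([-2.37226078, -0.00937286,  2.75008791]))
((441.93097309587574, 441.93097309587574, 314.8504316054431, 200.91710630109506), array([ 364.57691278,  -22.97402926, 1390.68308299]), array([-3.06369965, -0.00511529, -1.59749148]))
{'clock': 0.05, 'joints': array([ 1.24140235e+00,  3.00429351e-01,  1.52157953e+00, -1.00466032e-05,
        1.32071474e+00, -6.65621664e-02]), 'qd': array([ 0.00145462, -0.00025736, -0.00093363, -0.00069787,  0.00225161,
        0.00151128]), 'effort': array([ 6.41364786e-04, -5.33221078e+01, -3.53699112e+01,  7.09672133e-02,
        2.36366002e-02, -7.66890048e-05]), 'eef_pos': array([142.79793895, 530.86365715, 204.90989236]), 'eef_rot': array([-3.14046354e+00, -6.55144207e-05,  2.87876330e+00]), 'wrist_force': array([-0.12416745,  0.35908093,  0.05697979]), 'moment': array([-0.02188273,  0.04386548,  0.01961543]), 'finger_force': 0.0, 'finger_gap': 93.63684244828877}
```

View pics/s0.png

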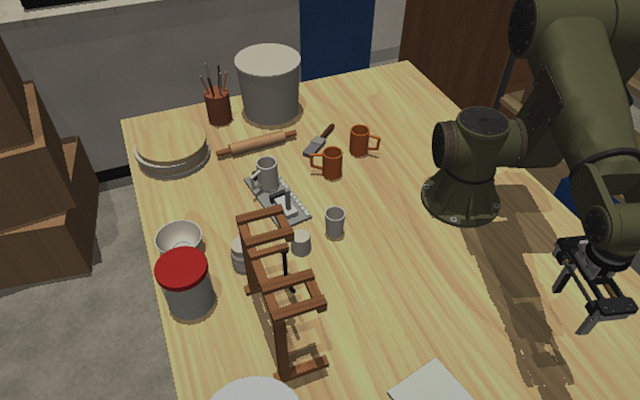

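View pics/t0.png

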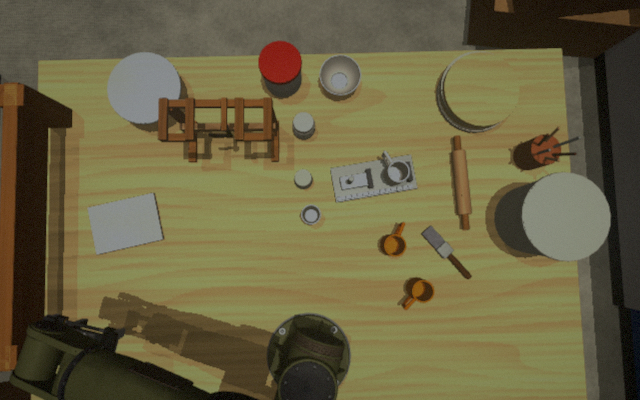

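Top view: white mug in the caliper at (397,172), with its handle towards upper-left (385,157). The look-alikes are orange mugs at (394,245) and (420,290), the tumbler (311,215), plug (303,179) and jar (303,125). The white mug with a handle is the one. The rack is at about (217,120).

```bash
python3 - <<'E'
s=open('h.py').read()
s=s.replace("np.array(i['rotation'])","R.from_euler('xyz',i['rotation']).as_matrix()")
open('h.py','w').write(s)
E
python3 - <<'E'
from h import *
t=cam('top');c=cam('scene')
print(proj(t,[0,0,0]),proj(c,[0,0,0]),proj(t,[142.8,531,205]),proj(c,[142.8,531,205]))
for n,u,v,z in[('mugtop',397,172,107),('tumb',311,215,85),('jar',303,122,90),('plug',303,178,60),('rackTL',160,100,280),('rackTR',271,100,280)]:
  print(n,onz(t,u,v,z).round())
a=cv2.imread('pics/t0.png')[140:215,320:430]; b=cv2.imread('pics/t0.png')[85:175,150:290]
e=cv2.imread('pics/s0.png')[140:235,230:340]
f=lambda x,w,h:cv2.resize(x,(w,h),interpolation=cv2.INTER_CUBIC)
o=np.zeros((600,800,3),np.uint8)
o[:270,:396]=f(a,396,270);o[:257,400:800]=f(b,400,257);o[275:600,:376]=f(e,376,325)
g=cv2.imread('pics/s0.png')[200:390,225:345]; o[262:600,400:613]=f(g,213,338)
cv2.imwrite('pics/crop1.png',o)
E
```

```text
[308.22846159 354.57459408] [458.93429442 198.84575865] [103.98207381 325.71069152] [566.77950285 311.59172153]
mugtop [ 543. -275.  107.]
tumb [425. -20.  85.]
jar [704.  -3.  90.]
plug [539.   2.  60.]
rackTL [721. 359. 280.]
rackTR [714.  75. 280.]
```

View pics/crop1.png

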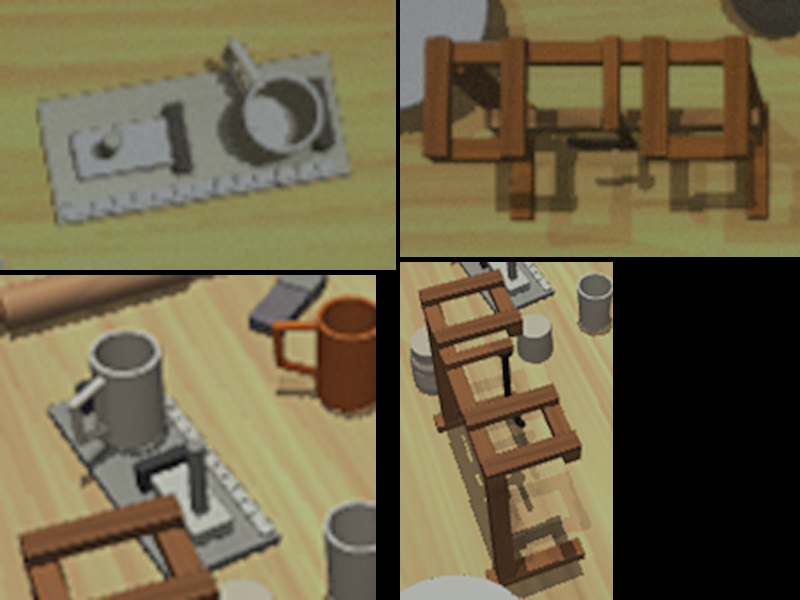

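The crops confirm it: the grey-white handled mug stands between the jaws by the fixed (right, -y) jaw, with its handle up-left. The post is at top px ≈(350,180). The rack's open front faces the robot and the hook shank is on the -y side. Next I move above the caliper and measure with the wrist camera.

Request:
{"api": "servo_tool", "payload": {
  "rows": [
    [0,0,-9.7,25,-44,12,0],
    [0,0,-9.7,25,-44,12,0],
    [0,0,-9.7,25,-44,12,0],
    [0,0,-9.7,25,-44,12,0],
    [0,0,-9.7,25,-44,12,0],
    [0,0,-9.7,25,-44,12,0],
    [0,0,-9.7,25,-44,12,0],
    [0,0,-9.7,25,-44,12,0],
    [0,0,-9.7,25,-44,12,0],
    [0,0,-9.7,25,-44,12,0],
    [0,0,-9.7,25,-44,12,0],
    [0,0,-9.7,25,-44,12,0],
    [0,0,-9.7,25,-44,12,0],
    [0,0,-9.7,25,-44,12,0],
    [0,0,-9.7,25,-44,12,0],
    [0,0,-9.7,25,-44,12,0],
    [0,0,0,0,0,0,0]
  ]
}}

```text
clock: 2.22
eef_pos: [543.7, -175.3, 396.1]
eef_rot: [-3.141, 0.002, 0.165]
wrist_force: [0.1, 0.4, -0.8]
finger_gap: 93.9
finger_force: 0.0
```

```bash
python3 - <<'E'
from h import *
s,a=snap('wrist','w0.png'); print(s['clock'],s['eef_pos'],s['eef_rot'],s['joints']); print(np.array(manip.camera_info('wrist')['T_tool_cam']).round(3))
c=cam('wrist',s); print(c[0]);print(onz(c,0,0,0),onz(c,639,0,0),onz(c,320,200,0))
E
```

```text
2.225 [ 543.65973352 -175.34042986  396.08676141] [-3.14068143e+00  1.84690282e-03  1.65402632e-01] [-3.76020423e-01  2.94178888e-01  1.09735903e+00 -1.73759260e-04
  1.75210709e+00  1.02934296e+00]
[[  -0.      -0.972   -0.234   67.624]
 [   1.      -0.      -0.      -1.381]
 [   0.      -0.234    0.972 -180.329]
 [   0.       0.       0.       1.   ]]
(343.9251347899119, 343.9251347899119, 320.81619131137245, 198.12377526641544)
[697.23309968 344.66108864   0.        ] [ 855.89278826 -609.0467906     0.        ] [ 469.21308932 -184.44953581    0.        ]
```

View pics/w0.png

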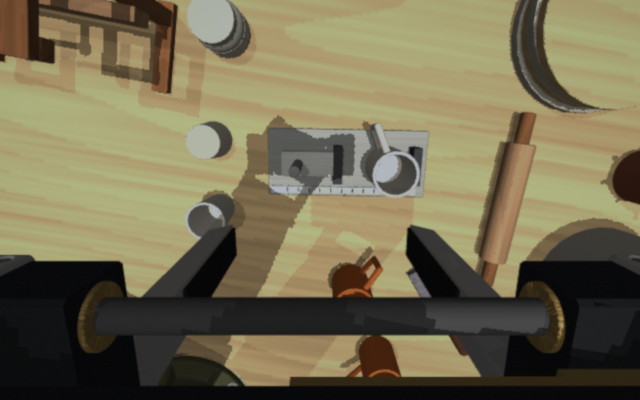

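Wrist view: bed corners ≈(268,130),(428,131),(426,196),(268,195), post ≈(298,165), mug rim centre ≈(397,173). I'll refine these by masks.

```bash
python3 - <<'E'
from h import *
import pickle
s=manip.read_state(); c=cam('wrist',s);t=cam('top')
P=[onz(c,u,v,12) for u,v in[(268.5,130),(428,131),(426,196),(268.5,195.5)]]
for p in P:print(p.round(1))
print('size',np.linalg.norm(P[0]-P[1]),np.linalg.norm(P[0]-P[3]));C=np.mean(P,0);d=P[0]-P[1]+P[3]-P[2];print('centre',C,'yaw',np.degrees(np.arctan2(-d[0],d[1])))
a=cv2.imread('pics/w0.png'); cr=a[120:205,255:440]; o=cv2.resize(cr,(740,340),interpolation=cv2.INTER_CUBIC)
b=cv2.imread('pics/t0.png')[145:210,325:425]; o2=cv2.resize(b,(400,260),interpolation=cv2.INTER_CUBIC)
q=np.zeros((600,740,3),np.uint8);q[:340]=o;q[340:,:400]=o2
cv2.imwrite('pics/c2.png',q)
g=np.array(C); th=np.arctan2(-d[0],d[1]); ey=np.array([-np.sin(th),np.cos(th),0]);
print('rim wrist',onz(c,397,173,107),'rim top',onz(t,398,172.5,107)); 
E
```

```text
[572.3 -81.3  12. ]
[ 614. -335.   12.]
[ 508.6 -357.6   12. ]
[464.8 -95.7  12. ]
size 257.10542035457206 108.48711414846896
centre [ 539.90841558 -217.42575232   12.        ] yaw 9.422588655339467
rim wrist [ 550.66128347 -277.31652575  107.        ] rim top [ 541.66937455 -278.0834697   107.        ]
```

View pics/c2.png

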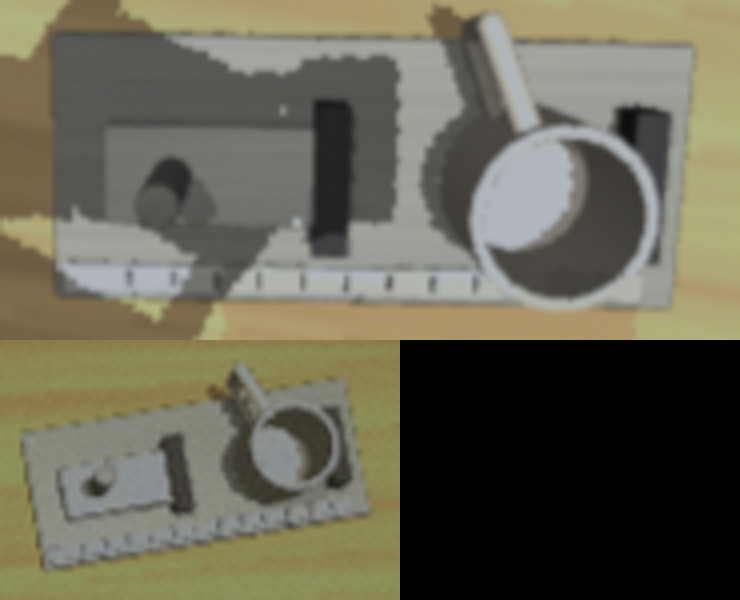

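```bash
python3 - <<'E'
from h import *
s=manip.read_state(); c=cam('wrist',s);t=cam('top')
print('post tri',tri(ray(c,294,171.5),ray(t,350.75,179.75)),onz(c,294,171.5,107),onz(t,350.75,179.75,107))
print('rim tri',tri(ray(c,396.25,174.25),ray(t,398.25,171.25)))
m=onz(c,396.25,174.25,107);h=onz(c,377,125.5,96);h2=onz(c,387.5,150,96)
print(m,h,np.linalg.norm((h-m)[:2]),np.degrees(np.arctan2(*(h-m)[1::-1])),np.degrees(np.arctan2(*(h2-m)[1::-1])),np.degrees(np.arctan2(*(h-h2)[1::-1])))
mt=onz(t,398.25,171.25,107);ht=onz(t,325+237/4,145+25/4,96);print(mt,ht,np.degrees(np.arctan2(*(ht-mt)[1::-1])))
# jaw face line (top edge z=42) & anvil: gauge coords
th=np.radians(9.4);ey=np.array([-np.sin(th),np.cos(th),0]);ex=np.array([np.cos(th),np.sin(th),0])
G=np.array([539.9,-217.4,0])
for n,u,v,z in[('jawface top',350/4+255,180/4+120,42),('anvil face top',618/4+255,120/4+120,42),('post',294,171.5,107),('mug',396.25,174.25,107)]:
  p=onz(c,u,v,z)-G;print(n,p@ex,p@ey)
E
```

```text
post tri (array([ 526.07509722, -138.09187802,   96.13122357]), np.float64(3.8884431095157193)) [ 528.79925622 -136.90352431  107.        ] [ 523.89398961 -138.86858384  107.        ]
rim tri (array([ 547.11207127, -280.88105359,   93.29317596]), np.float64(1.6352918704545103))
[ 548.78198162 -276.67890428  107.        ] [ 608.82102936 -238.67817725   96.        ] 71.05450378452211 32.33109176046741 29.29791629838861 35.14271604716017
[ 545.34202704 -278.96962638  107.        ] [ 607.75903585 -242.07495653   96.        ] 30.587317220297496
jawface top 2.3207361398706916 10.453944860177609
anvil face top 26.162580745893315 -92.66723774731364
post 2.1954795618723164 81.22862168785102
mug -0.9190682753198658 -59.933574930881996
```

Request:
{"api": "servo_tool", "payload": {
  "rows": [
    [0,0,0,-1.7,3.8,-40,0],
    [0,0,0,-1.7,3.8,-40,0],
    [0,0,0,-1.7,3.8,-40,0],
    [0,0,0,-1.7,3.8,-40,0],
    [0,0,0,-1.7,3.8,-40,0],
    [0,0,0,-1.7,3.8,-40,0],
    [0,0,0,-1.7,3.8,-20,0],
    [0,0,0,-1.7,3.8,-20,0],
    [0,0,0,-1.7,3.8,-20,0],
    [0,0,0,-1.7,3.8,-20,0],
    [0,0,0,0,0,0,0],
    [0,0,0,0,0,0,0.5],
    [0,0,0,0,0,0,0.7],
    [0,0,0,0,0,0,0.75],
    [0,0,0,0,0,0,0.8],
    [0,0,0,0,0,0,1],
    [0,0,0,0,0,0,1],
    [0,0,0,0,0,0,1]
  ],
  "grip_force": 8
}}

```text
clock: 4.53
eef_pos: [525.9, -134.9, 77.4]
eef_rot: [-3.142, 0.0, 0.17]
wrist_force: [0.8, -0.1, -0.3]
finger_gap: 27.3
finger_force: 0.0
```

```bash
python3 - <<'E'
from h import *
s,a=snap('wrist','w1.png'); print(s['finger_gap'],s['finger_force'],s['eef_pos'],s['wrist_force'])
s2,b=snap('scene','s1.png')
o=np.zeros((600,640,3),np.uint8);o[:400]=a[:,:,::-1];o[400:,:220]=cv2.resize(b[135:235,230:340,::-1],(220,200));cv2.imwrite('pics/c3.png',o)
E
```

```text
27.330015464156094 0.0 [ 525.87564756 -134.88862519   77.4317837 ] [ 0.79470253 -0.11504232 -0.30221267]
```

View pics/c3.png

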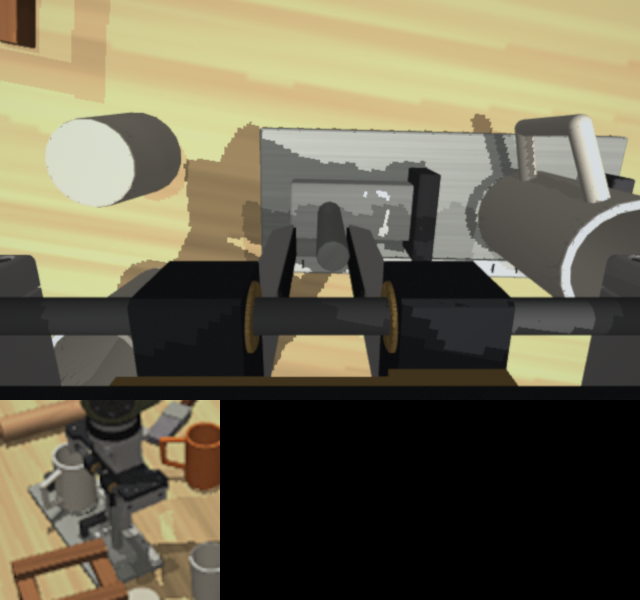

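Post top at (331,257) stands between the closing fingers. I'll finish closing.

Request:
{"api": "servo_tool", "payload": {
  "rows": [
    [0,0,0,0,0,0,1],
    [0,0,0,0,0,0,1],
    [0,0,0,0,0,0,1],
    [0,0,0,0,0,0,1]
  ],
  "grip_force": 8
}}

```text
clock: 5.12
eef_pos: [525.9, -134.9, 77.4]
eef_rot: [3.142, -0.0, 0.17]
wrist_force: [2.0, -0.9, -0.5]
finger_gap: 15.9
finger_force: 8.0
```

```bash
python3 - <<'E'
from h import *
s=manip.read_state();c=cam('wrist',s);print(s['clock'],s['finger_gap'],s['finger_force'],s['wrist_force'],s['eef_pos'],onz(c,331,257,107))
E
```

```text
5.125 15.921104362566561 7.9999081045389175 [ 2.019378   -0.86839291 -0.49759955] [ 525.92698037 -134.89467188   77.43899575] [ 529.39341054 -137.71774181  107.        ]
```

Request:
{"api": "servo_tool", "payload": {
  "rows": [
    [0,0,0,0.5,-3,0,1],
    [0,0,0,0.8,-5,0,1],
    [0,0,0,0.8,-5,0,1],
    [0,0,0,0.8,-5,0,1],
    [0,0,0,0.8,-5,0,1],
    [0,0,0,0.7,-4,0,1],
    [0,0,0,0.5,-3,0,1],
    [0,0,0,0.5,-3,0,1],
    [0,0,0,0.5,-3,0,1],
    [0,0,0,0.5,-3,0,1],
    [0,0,0,0.3,-2,0,1],
    [0,0,0,0.3,-2,0,1],
    [0,0,0,0.2,-1,0,1],
    [0,0,0,0,0,0,1]
  ]
}}

```text
clock: 6.88
eef_pos: [532.6, -179.1, 77.4]
eef_rot: [-3.141, 0.001, 0.17]
wrist_force: [-8.0, 0.4, 5.3]
finger_gap: 15.8
finger_force: 8.0
```

Request:
{"api": "servo_tool", "payload": {
  "rows": [
    [0,0,0,-0.5,-1,0,1],
    [0,0,0,-0.5,-1,0,1],
    [0,0,0,0,-1,0,1],
    [0,0,0,0,0,0,1]
  ]
}}

```text
clock: 7.38
eef_pos: [532.8, -181.9, 77.5]
eef_rot: [3.141, -0.002, 0.17]
wrist_force: [4.6, 2.4, -1.9]
finger_gap: 16.0
finger_force: 8.0
```

```bash
python3 - <<'E'
from h import *
s=manip.read_state();print(s['clock'],s['finger_gap'],s['finger_force'],s['wrist_force'],s['eef_pos'],s['moment'])
E
```

```text
7.375 15.994353619141577 7.999843955039978 [ 4.58490725  2.39313975 -1.87959577] [ 532.77667699 -181.89300911   77.47546983] [ 0.38200174 -0.70845178  0.06543101]
```

Request:
{"api": "servo_tool", "payload": {
  "rows": [
    [0,0,0,0,-1,0,1],
    [0,0,0,0,0,0,1]
  ]
}}

```text
clock: 7.62
eef_pos: [532.9, -182.9, 77.5]
eef_rot: [3.141, -0.002, 0.17]
wrist_force: [5.4, 2.3, -2.6]
finger_gap: 15.4
finger_force: 8.0
```

Request:
{"api": "servo_tool", "payload": {
  "rows": [
    [0,0,0,0,-1,0,1],
    [0,0,0,0,0,0,1]
  ]
}}

```text
clock: 7.88
eef_pos: [533.0, -183.8, 77.5]
eef_rot: [3.141, -0.002, 0.17]
wrist_force: [6.0, 2.4, -2.6]
finger_gap: 15.8
finger_force: 8.0
```

Request:
{"api": "servo_tool", "payload": {
  "rows": [
    [0,0,0,0,-1,0,1],
    [0,0,0,0,0,0,1]
  ]
}}

```text
clock: 8.12
eef_pos: [533.1, -184.6, 77.5]
eef_rot: [3.142, -0.002, 0.17]
wrist_force: [7.8, 5.0, -2.3]
finger_gap: 15.8
finger_force: 8.0
```

Request:
{"api": "servo_tool", "payload": {
  "rows": [
    [0,0,0,0.3,-1,0,1],
    [0,0,0,0,0,0,1]
  ]
}}

```text
clock: 8.38
eef_pos: [533.1, -184.7, 77.4]
eef_rot: [-3.14, -0.002, 0.17]
wrist_force: [4.7, 10.9, 0.6]
finger_gap: 15.5
finger_force: 8.0
```

Request:
{"api": "servo_tool", "payload": {
  "rows": [
    [0,0,0,0.3,-1,0,1],
    [0,0,0,0,0,0,1]
  ]
}}

```text
clock: 8.62
eef_pos: [533.2, -184.9, 77.4]
eef_rot: [-3.139, -0.001, 0.171]
wrist_force: [2.4, 16.6, 3.9]
finger_gap: 16.2
finger_force: 8.0
```

```bash
python3 - <<'E'
from h import *
s,a=snap('wrist','w2.png');print(s['clock'],s['finger_gap'],s['finger_force'],s['wrist_force'],s['eef_pos'])
s,a=snap('scene','s2.png')
w=cv2.imread('pics/w2.png'); o=np.zeros((600,640,3),np.uint8);o[:340]=w[:340];o[340:,:286]=cv2.resize(a[135:235,230:340,::-1],(286,260));cv2.imwrite('pics/c4.png',o)
E
```

```text
8.625 16.176486678537888 8.0010786652565 [ 2.43216905 16.59563993  3.9000783 ] [ 533.17982624 -184.94352886   77.43333271]
```

View pics/c4.png

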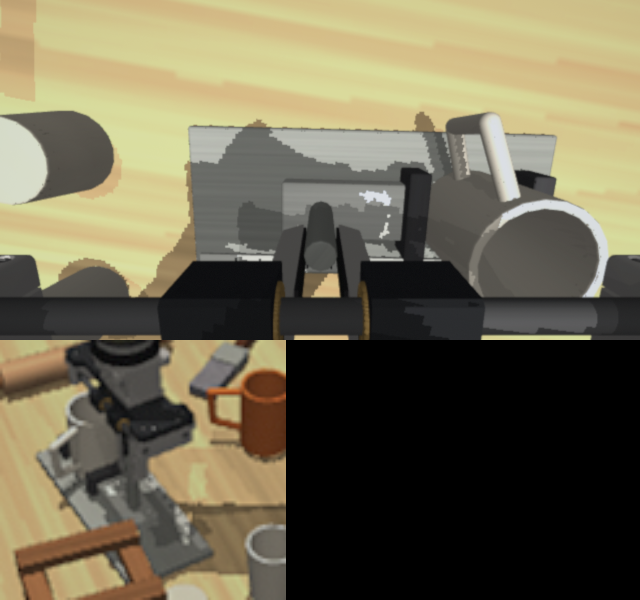

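Nipped: the jaw is stalled with 16 N against the mug after about 50 mm of travel, and both jaws touch it (jaw face (425,200), anvil (545,185)). Sliding it back open.

Request:
{"api": "servo_tool", "payload": {
  "rows": [
    [0,0,0,-0.5,3,0,1],
    [0,0,0,-0.7,5,0,1],
    [0,0,0,-0.9,6,0,1],
    [0,0,0,-0.9,6,0,1],
    [0,0,0,-0.9,6,0,1],
    [0,0,0,-0.9,6,0,1],
    [0,0,0,-0.9,6,0,1],
    [0,0,0,-0.7,5,0,1],
    [0,0,0,-0.4,3,0,1],
    [0,0,0,-0.3,2,0,1],
    [0,0,0,-0.3,2,0,1],
    [0,0,0,-0.2,1,0,1],
    [0,0,0,0,0,0,1]
  ]
}}

```text
clock: 10.35
eef_pos: [525.9, -136.0, 77.4]
eef_rot: [3.141, -0.002, 0.17]
wrist_force: [5.3, 1.0, -2.9]
finger_gap: 15.9
finger_force: 8.0
```

Request:
{"api": "servo_tool", "payload": {
  "rows": [
    [0,0,0,0,1,0,1],
    [0,0,0,0,1,0,1],
    [0,0,0,0,0,0,1]
  ]
}}

```text
clock: 10.72
eef_pos: [525.7, -134.2, 77.4]
eef_rot: [3.141, -0.001, 0.17]
wrist_force: [6.2, -0.7, -5.2]
finger_gap: 15.7
finger_force: 8.0
```

Request:
{"api": "servo_tool", "payload": {
  "rows": [
    [0,0,0,0,1,0,1],
    [0,0,0,0,1,0,1],
    [0,0,0,0,0,0,1]
  ]
}}

```text
clock: 11.1
eef_pos: [525.6, -133.9, 77.4]
eef_rot: [3.138, -0.001, 0.17]
wrist_force: [6.2, -15.7, -8.1]
finger_gap: 15.9
finger_force: 8.0
```

Request:
{"api": "servo_tool", "payload": {
  "rows": [
    [0,0,0,0,1,0,1],
    [0,0,0,0,0,0,1]
  ]
}}

```text
clock: 11.35
eef_pos: [525.5, -133.0, 77.4]
eef_rot: [3.138, -0.001, 0.17]
wrist_force: [5.0, -14.7, -7.2]
finger_gap: 17.9
finger_force: 8.0
```

Request:
{"api": "servo_tool", "payload": {
  "rows": [
    [0,0,0,0,-2,0,0],
    [0,0,0,0,0,0,0],
    [0,0,0,0,0,0,0],
    [0,0,0,0,0,10,0],
    [0,0,0,0,0,30,0],
    [0,0,0,-4,-10,40,0],
    [0,0,0,-5,-15,45,0],
    [0,0,0,-5,-15,40,0],
    [0,0,0,-6,-15,20,0],
    [0,0,0,-5,-10,5,0],
    [0,0,0,0,0,0,0]
  ]
}}

```text
clock: 12.72
eef_pos: [499.7, -198.1, 267.1]
eef_rot: [-3.141, 0.0, 0.169]
wrist_force: [0.5, -0.2, -0.5]
finger_gap: 93.6
finger_force: 0.0
```

```bash
python3 - <<'E'
from h import *
import pickle
s,a=snap('wrist','w3.png');print(s['clock'],s['eef_pos'],s['eef_rot']);pickle.dump(s,open('s3.pkl','wb'))
E
```

```text
12.725 [ 499.73492267 -198.14913304  267.12481809] [-3.14133415e+00  2.98409496e-04  1.69251919e-01]
```

Request:
{"api": "servo_tool", "payload": {
  "rows": [
    [0,0,0,0,-30,0,0],
    [0,0,0,0,-40,0,0],
    [0,0,0,0,-25,0,0],
    [0,0,0,0,0,0,0]
  ]
}}

```text
clock: 13.28
eef_pos: [499.9, -293.5, 266.4]
eef_rot: [-3.14, 0.001, 0.169]
wrist_force: [0.6, 0.2, -0.2]
finger_gap: 94.1
finger_force: 0.0
```

```bash
python3 - <<'E'
from h import *
import pickle
s,a=snap('wrist','w4.png');print(s['clock'],s['eef_pos'],s['eef_rot']);pickle.dump(s,open('s4.pkl','wb'))
w=cv2.imread('pics/w3.png');cv2.imwrite('pics/c5.png',np.vstack([w[:260],cv2.imread('pics/w4.png')[:260]]))
E
```

```text
13.275 [ 499.91152028 -293.54997753  266.38841552] [-3.14038238e+00  1.18460972e-03  1.68582584e-01]
```

View pics/c5.png

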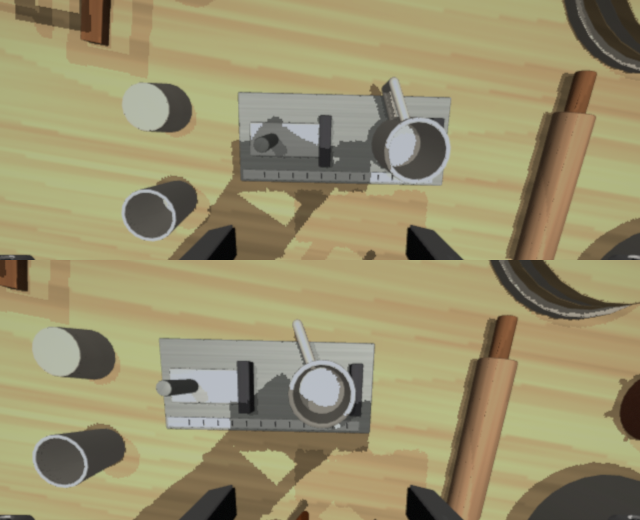

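Top half: rim centre ≈(417,151), handle tip (392,82). Lower half: rim centre ≈(322,133), handle tip (297,64). The jaw is fully open again and the mug rests by the anvil.

```bash
python3 - <<'E'
from h import *
import pickle
s3,s4=[pickle.load(open(f,'rb')) for f in('s3.pkl','s4.pkl')];a,b=cam('wrist',s3),cam('wrist',s4)
print(tri(ray(a,417,151),ray(b,322,133)),tri(ray(a,392,82),ray(b,297,64)))
for c,m,h,h2 in((a,(417,151),(392,82),(403,113)),(b,(322,133),(297,64),(310,101))):
  M=onz(c,*m,107);H=onz(c,*h,98);J=onz(c,*h2,98);an=lambda v:np.degrees(np.arctan2(v[1],v[0]))
  print(M.round(1),H.round(1),np.linalg.norm((H-M)[:2]),an(H-M),an(H-J))
  # rim ellipse fit by mask
for f,c,m in(('w3.png',a,(417,151)),('w4.png',b,(322,133))):
  g=cv2.cvtColor(cv2.imread('pics/'+f),cv2.COLOR_BGR2GRAY); x=cv2.HoughCircles(g,cv2.HOUGH_GRADIENT,1,30,param1=120,param2=12,minRadius=28,maxRadius=36)
  x=x[0];x=x[np.argmin(np.hypot(x[:,0]-m[0],x[:,1]-m[1]))];print(x,onz(c,x[0],x[1],107))
# bed corners z=12
for c,q in((a,[(238,92),(451,97),(442,186),(241,181)]),(b,[(160,78),(375,83),(369,173),(167,169)])):
  P=[onz(c,*p,12) for p in q];d=P[0]-P[1]+P[3]-P[2];print(np.mean(P,0),np.degrees(np.arctan2(-d[0],d[1])),[np.linalg.norm(P[i]-P[i-1]).round() for i in range(4)])
E
```

```text
(array([ 549.26267176, -284.52820879,  106.79287605]), np.float64(1.503077630228977)) (array([ 610.14249119, -249.44777793,   88.96597611]), np.float64(0.6659490210911715))
[ 548.5 -284.5  107. ] [ 608.7 -247.8   98. ] 70.46512228255737 31.334149059016397 32.53326807308156
[ 550.  -284.5  107. ] [ 609.4 -250.2   98. ] 68.53933701977078 30.020764746632498 29.31483686132998
[418.5 151.5  34.3] [ 548.29131407 -286.04164578  107.        ]
[320.5 134.5  28.8] [ 548.36610914 -283.33778755  107.        ]
[ 540.98126995 -217.87268978   12.        ] 8.315585178019186 [np.float64(110.0), np.float64(259.0), np.float64(110.0), np.float64(259.0)]
[ 541.21484216 -218.21624141   12.        ] 8.441594683501778 [np.float64(110.0), np.float64(258.0), np.float64(109.0), np.float64(258.0)]
```

Request:
{"api": "servo_tool", "payload": {
  "rows": [
    [0,0,5.3,12,2,-10,0],
    [0,0,5.3,12,2,-30,0],
    [0,0,5.3,13,2,-30,0],
    [0,0,5.3,12,2.7,-20,0],
    [0,0,0,0,0,-10,0],
    [0,0,0,0,0,-25,0],
    [0,0,0,0,0,-25,0],
    [0,0,0,0,0,-25,0],
    [0,0,0,0,0,-20,0],
    [0,0,0,0,0,-13,0],
    [0,0,0,0,0,0,0]
  ]
}}

```text
clock: 14.7
eef_pos: [548.9, -283.9, 59.3]
eef_rot: [-3.141, 0.0, 0.539]
wrist_force: [-0.8, 1.0, 0.1]
finger_gap: 94.0
finger_force: 0.0
```

```bash
python3 - <<'E'
from h import *
s=manip.read_state();print(s['eef_pos'],np.degrees(s['eef_rot']),s['joints'],s['wrist_force'])
E
```

```text
[ 548.85029759 -283.85854461   59.27201144] [-1.79962981e+02  1.90337982e-02  3.08997048e+01] [-5.36575948e-01  5.96980988e-01  1.45169448e+00  1.63607950e-05
  1.09364355e+00  4.94911380e-01] [-0.78996277  0.9515479   0.08960768]
```

Request:
{"api": "servo_tool", "payload": {
  "rows": [
    [0,0,0,0,0,0,1],
    [0,0,0,0,0,0,1],
    [0,0,0,0,0,0,1],
    [0,0,0,0,0,0,1],
    [0,0,0,0,0,0,1],
    [0,0,0,0,0,0,1],
    [0,0,0,0,0,0,1]
  ],
  "grip_force": 30
}}

```text
clock: 15.58
eef_pos: [549.3, -284.4, 60.0]
eef_rot: [3.141, -0.0, 0.54]
wrist_force: [-0.6, -0.7, 6.1]
finger_gap: 67.0
finger_force: 30.0
```

```bash
python3 - <<'E'
from h import *
s=manip.read_state();print(s['eef_pos'],s['finger_gap'],s['finger_force'],s['wrist_force'])
t=cam('top');c=cam('scene')
a=cv2.imread('pics/t0.png')[85:170,150:290]; b=cv2.imread('pics/s0.png')[195:385,225:345]
o=np.zeros((600,800,3),np.uint8);o[:340,:560]=cv2.resize(a,(560,340),interpolation=cv2.INTER_CUBIC)
o=np.zeros((600,800,3),np.uint8);o[:255,:420]=cv2.resize(a,(420,255),interpolation=cv2.INTER_CUBIC);o[:570,430:790]=cv2.resize(b,(360,570),interpolation=cv2.INTER_CUBIC)
cv2.imwrite('pics/c6.png',o)
E
```

```text
[ 549.30345942 -284.40800201   59.95017734] 67.02371484777954 30.001008342951536 [-0.55733565 -0.67968708  6.08655687]
```

View pics/c6.png

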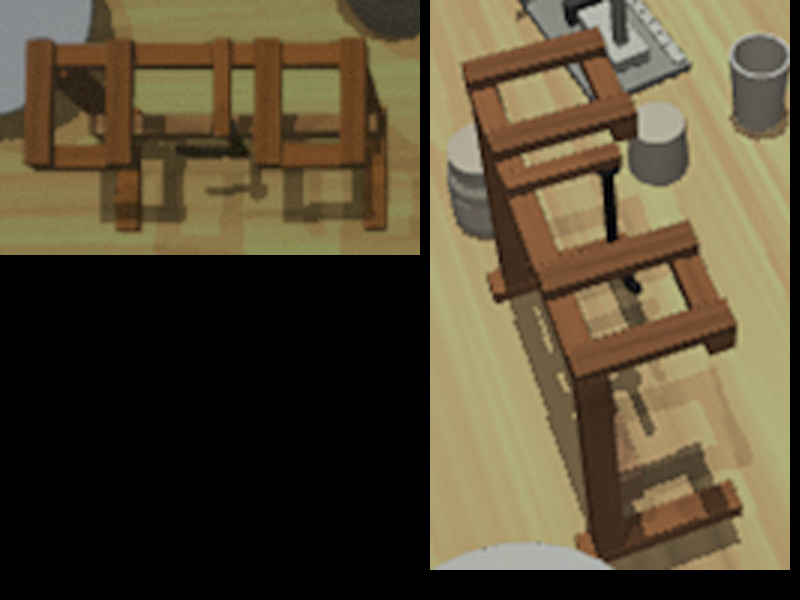

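Gripped (gap 67, 30 N). In the crop the rack's top corners (z≈280) and the hook tip show (top px ≈(209,135), scene px ≈(292,290)). I'll triangulate them.

```bash
python3 - <<'E'
from h import *
t=cam('top');c=cam('scene')
L={'rear+y':((159,97.7),(273,314.3)),'front+y':((158.3,140.3),(326.7,301.7)),'rear-y':((270.7,97.7),(236.7,216.7)),'front-y':((272.7,140.3),(281.7,205)),'tip':((209,135.3),(292.3,290))}
Q={k:onz(t,*v[0],280) for k,v in L.items()}
for k,v in L.items():print(k,tri(ray(t,*v[0]),ray(c,*v[1])),Q[k].round(1),onz(c,*v[1],280).round(1))
print('tip@187',onz(t,209,135.3,187),onz(c,292.3,290,187))
# dark mask of the hook
im=cv2.imread('pics/t0.png');m=(im.max(2)<60)
ys,xs=np.nonzero(m[110:150,190:245]);print('top dark',np.c_[xs+190,ys+110].tolist()[:60])
im=cv2.imread('pics/s0.png');m=(im.max(2)<45)
n,l,st,ce=cv2.connectedComponentsWithStats(m[240:305,265:310].astype(np.uint8))
print([(x+np.array([265,240,0,0,0])).tolist() for x in st[1:]])
ys,xs=np.nonzero(m[240:305,265:310]);
for r in sorted(set(ys)):print(r+240,xs[ys==r].min()+265,xs[ys==r].max()+265,end='; ')
E
```

```text
rear+y (array([725.21871136, 357.80059015, 288.60745927]), np.float64(2.5238571148537186)) [726.8 361.3 280. ] [725.1 351.9 280. ]
front+y (array([618.0579099 , 363.28868685, 277.19527385]), np.float64(2.8541527186228444)) [616.2 363.  280. ] [620.1 364.3 280. ]
rear-y (array([720.34233958,  75.80467283, 275.96834993]), np.float64(1.281558292058329)) [719.7  75.2 280. ] [720.4  80.1 280. ]
front-y (array([610.98502843,  73.06915442, 269.84867171]), np.float64(0.0923739583523158)) [608.7  72.2 280. ] [613.9  82.8 280. ]
tip (array([650.41450607, 254.20033795, 187.49014583]), np.float64(6.306347121839445)) [625.8 234.1 280. ] [672.4 313.8 280. ]
tip@187 [647.64146217 255.6279509  187.        ] [653.05129468 252.25976268 187.        ]
top dark [[227, 125], [227, 126], [227, 127], [228, 127], [227, 128], [228, 128], [227, 129], [228, 129], [229, 129], [230, 129], [244, 129], [194, 130], [195, 130], [196, 130], [197, 130], [198, 130], [199, 130], [200, 130], [201, 130], [202, 130], [203, 130], [204, 130], [205, 130], [206, 130], [207, 130], [208, 130], [209, 130], [210, 130], [211, 130], 
[... 400 characters left out ...]
240, 2, 1, 2], [287, 241, 1, 1, 1], [281, 250, 7, 26, 84], [298, 283, 1, 1, 1], [301, 282, 1, 1, 1], [305, 283, 1, 1, 1], [306, 285, 1, 1, 1], [289, 286, 6, 7, 24], [308, 290, 1, 1, 1], [309, 292, 1, 1, 1]]
240 272 273; 241 269 287; 250 286 287; 251 284 287; 252 281 286; 253 282 285; 254 283 285; 255 283 285; 256 283 285; 257 283 285; 258 283 285; 259 283 285; 260 283 285; 261 283 285; 262 283 285; 263 283 286; 264 283 286; 265 283 286; 266 284 286; 267 284 286; 268 284 286; 269 284 286; 270 284 286; 271 284 286; 272 284 286; 273 284 286; 274 284 286; 275 284 285; 282 301 301; 283 298 305; 285 306 306; 286 291 291; 287 289 292; 288 289 292; 289 290 293; 290 290 308; 291 291 294; 292 293 309;
```

```bash
cat > k.py <<'E'
from h import *
from scipy.optimize import least_squares
D=[([.3004,1.5216],np.hypot(142.8,530.9),204.9),([.2942,1.0974],np.hypot(543.66,175.34),396.09),([.597,1.4517],np.hypot(548.85,283.86),59.27)]
s=manip.read_state()
def wr(p,j2,j3): a,h,L1,L2,al=p; return a+L1*np.sin(j2)+L2*np.sin(j2+j3+al), h+L1*np.cos(j2)+L2*np.cos(j2+j3+al)
E
python3 - <<'E'
from k import *
print(s['joints'],s['eef_pos'])
f=lambda p:[v for (j,r,z) in D for v in np.subtract(wr(p,*j),(r,z))]+[(p[0])*.001,p[4]*1,(p[1]-100)*1e-3]
for a0 in(0,50):
  o=least_squares(f,[a0,100,450,450,0],x_scale=[10,10,10,10,.1]);p=o.x;print(p.round(2),np.array(o.fun).round(2))
for d in(240,280,320,360):
  for t in(47,40,33):
    S,C=np.sin(np.radians(t)),np.cos(np.radians(t))
    T=np.array([648.5-(58*C-23*S),217.5,175-(58*S+23*C)]); w=T-d*np.array([S,0,-C]); r=np.hypot(w[0],w[1]);ph=np.arctan2(w[1],w[0])
    q=least_squares(lambda j:np.subtract(wr(p,*j),(r,w[2]-d)),[.1,1.9]).x; b=q.sum()
    v=R.from_euler('y',-b).apply(R.from_euler('z',-ph).apply([S,0,-C]))
    print(d,t,'q',q.round(2),'ph',ph.round(2),'j4',np.arctan2(v[1],v[0]).round(2),'j5',np.arccos(v[2]).round(2))
E
```

```text
[-5.36927587e-01  5.96569303e-01  1.45057480e+00 -8.11901899e-05
  1.09357996e+00  4.93863404e-01] [ 549.30345942 -284.40800201   59.95017734]
[ 9.3000e-01 -4.9370e+01  4.2328e+02  4.4938e+02  9.0000e-02] [ 0.   -0.   -0.    0.   -0.    0.    0.    0.09 -0.15]
[ 9.3000e-01 -4.9370e+01  4.2328e+02  4.4938e+02  9.0000e-02] [ 0.   -0.   -0.    0.   -0.    0.    0.    0.09 -0.15]
240 47 q [0.4  1.81] ph 0.45 j4 -1.12 j5 0.36
240 40 q [0.39 1.76] ph 0.44 j4 -0.7 j5 0.44
240 33 q [0.39 1.71] ph 0.42 j4 -0.44 j5 0.56
280 47 q [0.37 1.89] ph 0.48 j4 -1.26 j5 0.36
280 40 q [0.36 1.83] ph 0.46 j4 -0.78 j5 0.42
280 33 q [0.36 1.77] ph 0.44 j4 -0.47 j5 0.54
320 47 q [0.35 1.97] ph 0.51 j4 -1.38 j5 0.37
320 40 q [0.33 1.9 ] ph 0.48 j4 -0.86 j5 0.41
320 33 q [0.33 1.82] ph 0.46 j4 -0.51 j5 0.52
360 47 q [0.33 2.04] ph 0.54 j4 -1.5 j5 0.39
360 40 q [0.3  1.97] ph 0.51 j4 -0.95 j5 0.4
360 33 q [0.3  1.88] ph 0.48 j4 -0.55 j5 0.5
```

```bash
cat >> k.py <<'E'
P=[.93,-49.37,423.28,449.38,.09]
def fk(q,d):
    M=R.from_euler('z',q[0])*R.from_euler('y',q[1]+q[2])*R.from_euler('z',q[3])*R.from_euler('y',q[4])*R.from_euler('z',q[5])
    r,z=wr(P,q[1],q[2]); w=R.from_euler('z',q[0]).apply([r,0,z+d]); return w+d*M.apply([0,0,1]),M
C0=fk([-0.536927587,.596569303,1.4505748,0,1.09357996,.493863404],300)[1].inv()*R.from_euler('xyz',[np.pi,0,.539])
def ik(T,M,d,q0):
    f=lambda q:np.r_[(fk(q,d)[0]-T)/100,((fk(q,d)[1]*C0)*M.inv()).as_rotvec()]
    o=least_squares(f,q0); return o.x,o.cost
def hang(t,yaw=-1.2,m=(58,0,71),H=(648.5,217.5,175),tz=48):
    Rm=R.from_euler('z',yaw,degrees=True)*R.from_euler('y',-t,degrees=True)
    return np.array(H)-Rm.apply(np.array(m)-[0,0,tz]),Rm*R.from_euler('x',np.pi)
E
python3 - <<'E'
from k import *
for d in(280,320):
  for t in(0,20,30,35,40):
    T,M=hang(t);q,c=ik(T,M,d,[.4,.4,1.8,-.1,.6,1.9]);print(d,t,T.round(),q.round(2),c.round(4))
E
```

```text
280 0 [591. 219. 152.] [ 0.36  0.52  1.34 -0.    1.28  1.95] 0.0
280 20 [602. 218. 134.] [ 0.41  0.39  1.61 -0.2   0.83  2.11] 0.0
280 30 [610. 218. 126.] [ 0.44  0.36  1.73 -0.4   0.61  2.31] 0.0
280 35 [614. 218. 123.] [ 0.45  0.36  1.78 -0.56  0.51  2.47] 0.0
280 40 [619. 218. 120.] [ 0.47  0.36  1.83 -0.8   0.44  2.71] 0.0
320 0 [591. 219. 152.] [ 0.36  0.52  1.34 -0.    1.28  1.95] 0.0
320 20 [602. 218. 134.] [ 0.42  0.37  1.65 -0.2   0.81  2.13] 0.0
320 30 [610. 218. 126.] [ 0.46  0.34  1.78 -0.43  0.59  2.35] 0.0
320 35 [614. 218. 123.] [ 0.48  0.33  1.84 -0.61  0.5   2.54] 0.0
320 40 [619. 218. 120.] [ 0.49  0.33  1.89 -0.88  0.43  2.81] 0.0
```

Request:
{"api": "servo_tool", "payload": {
  "rows": [
    [0,0,0,0,0,8,1],
    [0,0,0,0,0,25,1],
    [0,0,0,0,0,40,1],
    [0,0,0,0,0,45,1],
    [0,0,0,0,0,40,1],
    [0,0,-1.5,-2,20,22,1],
    [0,0,-2.5,-4,40,0,1],
    [0,0,-2.5,-4,50,0,1],
    [0,0,-3,-4,50,0,1],
    [0,0,-3,-4,50,0,1],
    [0,0,-3,-4,50,0,1],
    [0,0,-3,-4,50,0,1],
    [0,0,-3,-5,50,0,1],
    [0,0,-3,-5,50,0,1],
    [0,0,-3,-5,50,0,1],
    [0,0,-3,-5,50,0,1],
    [0,0,-1.6,-4,39,0,1],
    [0,0,0,0,20,0,1],
    [0,0,0,0,0,0,1]
  ]
}}

```text
clock: 17.95
eef_pos: [498.9, 285.3, 239.1]
eef_rot: [3.141, 0.001, -0.018]
wrist_force: [-0.5, -0.4, -3.0]
finger_gap: 67.0
finger_force: 30.0
```

```bash
python3 - <<'E'
from k import *
print(s['clock'],s['eef_pos'].round(1),np.degrees(s['eef_rot']).round(2),s['joints'].round(3),s['finger_gap'],s['wrist_force'].round(1))
E
```

```text
17.95 [498.9 285.3 239.1] [ 1.7998e+02  4.0000e-02 -1.0500e+00] [ 0.456  0.333  1.399 -0.     1.41   2.045] 67.03507043223188 [-0.5 -0.4 -3. ]
```

```bash
python3 - <<'E'
import re
s=open('k.py').read()
s=s.replace("apply([r,0,z+d])","apply([r,OFF,z+d])").replace("P=[.93,-49.37,423.28,449.38,.09]","""OFF=36.
_f=lambda p:[v for (j,r,z) in D for v in np.subtract(wr(p,*j),(np.sqrt(r*r-OFF**2),z))]+[p[0]*.001,p[4],(p[1]-100)*1e-3]
P=least_squares(_f,[0,100,450,450,0],x_scale=[10,10,10,10,.1]).x""")
open('k.py','w').write(s)
E
python3 - <<'E'
from k import *
for d in(280,320):
  for t in(25,30,32,35):
    for n,m,H in(('final',(58,0,71),(648.5,217.5,175)),('side',(48,0,54),(649,280,175)),('stage',(48,0,54),(560,280,190)),('stage2',(48,0,54),(560,220,260))):
      T,M=hang(t,m=m,H=H);q,c=ik(T,M,d,[.4,.4,1.8,-.1,.6,1.9]);print(d,t,n,T.round(),q.round(2),c.round(4))
E
```

```text
280 25 final [606. 218. 130.] [ 0.36  0.37  1.67 -0.25  0.7   2.11] 0.0
280 25 side [608. 281. 149.] [ 0.46  0.41  1.57 -0.28  0.79  2.21] 0.0
280 25 stage [519. 281. 164.] [ 0.54  0.24  1.76 -0.32  0.79  2.32] 0.0
280 25 stage2 [519. 221. 234.] [ 0.43  0.09  1.76 -0.24  0.9   2.13] 0.0
280 30 final [610. 218. 126.] [ 0.37  0.36  1.73 -0.35  0.59  2.21] 0.0
280 30 side [610. 281. 146.] [ 0.48  0.4   1.63 -0.39  0.68  2.32] 0.0
280 30 stage [521. 281. 161.] [ 0.56  0.23  1.82 -0.45  0.7   2.44] 0.0
280 30 stage2 [521. 221. 231.] [ 0.45  0.07  1.82 -0.32  0.8   2.21] 0.0
280 32 final [612. 218. 125.] [ 0.38  0.36  1.75 -0.41  0.54  2.27] 0.0
280 32 side [611. 281. 144.] [ 0.48  0.39  1.65 -0.44  0.64  2.37] 0.0
280 32 stage [522. 281. 159.] [ 0.57  0.22  1.84 -0.5   0.66  2.5 ] 0.0
280 32 stage2 [522. 221. 229.] [ 0.46  0.06  1.85 -0.36  0.76  2.25] 0.0
280 35 final [614. 218. 123.] [ 0.38  0.36  1.78 -0.51  0.48  2.37] 0.0
280 35 side [613. 281. 143.] [ 0.49  0.39  1.68 -0.54  0.59  2.46] 0.0
280 35 stage [524. 281. 158.] [ 0.59  0.22  1.87 -0.6   0.62  2.6 ] 0.0
280 35 stage2 [524. 2
[... 503 characters left out ...]
81. 161.] [ 0.59  0.2   1.87 -0.47  0.69  2.49] 0.0
320 30 stage2 [521. 221. 231.] [ 0.47  0.04  1.87 -0.34  0.79  2.25] 0.0
320 32 final [612. 218. 125.] [ 0.39  0.33  1.81 -0.44  0.52  2.31] 0.0
320 32 side [611. 281. 144.] [ 0.5   0.37  1.71 -0.47  0.63  2.42] 0.0
320 32 stage [522. 281. 159.] [ 0.6   0.2   1.89 -0.53  0.66  2.55] 0.0
320 32 stage2 [522. 221. 229.] [ 0.48  0.03  1.9  -0.38  0.75  2.29] 0.0
320 35 final [614. 218. 123.] [ 0.4   0.33  1.84 -0.56  0.46  2.43] 0.0
320 35 side [613. 281. 143.] [ 0.52  0.36  1.74 -0.57  0.57  2.52] 0.0
320 35 stage [524. 281. 158.] [ 0.62  0.19  1.92 -0.64  0.61  2.66] 0.0
320 35 stage2 [524. 221. 228.] [ 0.5   0.02  1.94 -0.46  0.69  2.37] 0.0
```

Request:
{"api": "servo_tool", "payload": {
  "rows": [
    [0,-3,0,3,0,-5,1],
    [0,-5,0,4,0,-12,1],
    [0,-5,0,4,0,-15,1],
    [0,-5,0,4,0,-15,1],
    [0,-5,0,3,0,-13,1],
    [0,-2,0,2,0,-10,1],
    [0,0,0,0,0,0,1]
  ]
}}

```text
clock: 18.82
eef_pos: [518.8, 283.4, 168.8]
eef_rot: [-3.134, -0.435, -0.022]
wrist_force: [0.0, 0.2, -2.4]
finger_gap: 66.7
finger_force: 30.0
```

```bash
python3 - <<'E'
from k import *
import pickle
print(s['joints'].round(3),s['eef_pos'].round(1),np.degrees(s['eef_rot']).round(2))
s,a=snap('wrist','w5.png');pickle.dump(s,open('s5.pkl','wb'))
c=cam('wrist',s)
for p in[(648.5,217.5,175),(649,252,187),(648,196,175),(648,196,250),(681,217,117)]:print(p,proj(c,p).round(1))
cv2.imwrite('pics/c7.png',a[:300,:,::-1])
E
```

```text
[ 0.537  0.24   1.749 -0.308  0.798  2.305] [518.8 283.4 168.8] [-179.56  -24.9    -1.28]
(648.5, 217.5, 175) [426.8  25. ]
(649, 252, 187) [373.1  11.2]
(648, 196, 175) [462.  25.]
(648, 196, 250) [ 536.7 -105.4]
(681, 217, 117) [402.6  39.4]
```

View pics/c7.png

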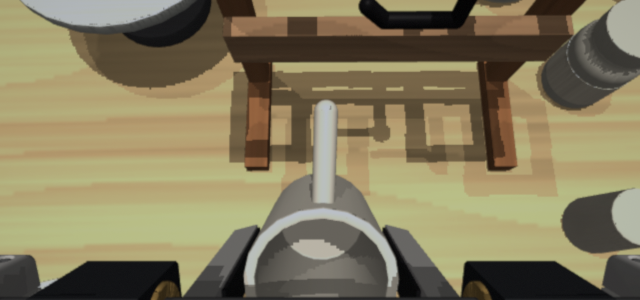

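The view shows the mug held square in the fingers, with its handle tip at (325,105). The hook's level bar runs from about (387,18) to (462,18) with its tip at (366,7). The batten's front face spans rows 37–62, and the feet fronts are at (257,168) and (502,168). I'll take the hook again from a higher pose to triangulate.

Request:
{"api": "servo_tool", "payload": {
  "rows": [
    [0,0,0,-5,0,25,1],
    [0,0,0,-10,0,30,1],
    [0,0,0,-10,0,30,1],
    [0,0,0,-5,0,15,1],
    [0,0,0,0,0,0,1]
  ]
}}

```text
clock: 19.5
eef_pos: [489.4, 284.7, 270.4]
eef_rot: [-3.131, -0.437, -0.023]
wrist_force: [0.5, 0.2, -3.2]
finger_gap: 67.1
finger_force: 30.0
```

```bash
python3 - <<'E'
from k import *
import pickle
s5=pickle.load(open('s5.pkl','rb'));s6,_=snap('wrist','w6.png');pickle.dump(s6,open('s6.pkl','wb'))
print(s6['eef_pos'].round(1),s6['clock'])
cs=[cam('wrist',s5),cam('wrist',s6)];pts=[]
for f,c in(('w5.png',cs[0]),('w6.png',cs[1])):
  im=cv2.imread('pics/'+f);r=proj(c,(648.5,217.5,175));print('pred',r.round(1))
  m=(im.max(2)<55).astype(np.uint8);m[:, :340]=0;m[:,520:]=0;m[170:]=0
  n,l,st,ce=cv2.connectedComponentsWithStats(m)
  k=[i for i in range(1,n) if st[i,4]>60];print([st[i].tolist() for i in k])
  i=min(k,key=lambda i:np.hypot(*(ce[i]-r)));ys,xs=np.nonzero(l==i)
  for u in range(xs.min(),xs.max()+1,8):
    y=ys[xs==u];print((u,int(y.min()),int(y.max())),end=' ')
  print()
c=cs[0];F=[onz(c,257,168,16),onz(c,502,168,16)];print('feet',F,'pred batten bottom row',[proj(c,(681,y,z)).round(1) for y in(170,260) for z in(80,117)])
E
```

```text
[489.4 284.7 270.4] 19.5
pred [426.8  25. ]
[[359, 0, 118, 30, 2092], [340, 37, 105, 17, 826], [412, 36, 108, 16, 701], [478, 61, 34, 109, 664], [486, 61, 34, 21, 565]]
(359, 4, 7) (367, 0, 17) (375, 1, 23) (383, 8, 28) (391, 12, 28) (399, 12, 28) (407, 12, 29) (415, 12, 29) (423, 12, 28) (431, 12, 28) (439, 12, 28) (447, 12, 28) (455, 6, 28) (463, 0, 24) (471, 0, 8) 
pred [393.3  73.8]
[[348, 0, 115, 81, 1893], [475, 0, 45, 58, 1446], [452, 89, 23, 12, 224], [448, 90, 21, 80, 240]]
(348, 62, 63) (356, 59, 79) (364, 64, 80) (372, 66, 79) (380, 66, 80) (388, 65, 76) (396, 65, 76) (404, 66, 76) (412, 60, 76) (420, 41, 67) (428, 21, 48) (436, 0, 33) (444, 0, 19) (452, 0, 9) (460, 0, 4) 
feet [array([607.33514735, 350.78096718,  16.        ]), array([601.86915421,  96.43692502,  16.        ])] pred batten bottom row [array([445.5,  65. ]), array([461.8,  38.1]), array([345.6,  67.1]), array([348.6,  40.6])]
```

```bash
python3 - <<'E'
from k import *
import pickle
a,b=[cam('wrist',pickle.load(open(f,'rb'))) for f in('s5.pkl','s6.pkl')]
print('mid',tri(ray(a,420,20),ray(b,386,71)),onz(a,420,20,175),onz(b,386,71,175))
H=(648.5,220,175)
print(s['eef_pos'],s['eef_rot'],s['joints'].round(2))
E
```

```text
mid (array([644.39417408, 225.54638794, 185.49197714]), np.float64(1.7712208153855482)) [652.10939636 221.35935767 175.        ] [651.45349759 224.01509295 175.        ]
[489.20118648 284.58018942 269.05492971] [-3.13230492 -0.43585381 -0.02241623] [ 0.57  0.09  1.68 -0.27  1.01  2.27]
```

Request:
{"api": "servo_tool", "payload": {
  "rows": [
    [0,-1,0,0,0.5,-20,1],
    [0,-1,0,0,0.5,-40,1],
    [0,-1,0,4,0.5,-40,1],
    [0,-1,0,10,0,-20,1],
    [0,0,0,20,0,-3.5,1],
    [0,0,0,20,0,0,1],
    [0,0,0,20,0,0,1],
    [0,0,0,20,0,0,1],
    [0,0,0,15,0,0,1],
    [0,0,0,10,0,0,1],
    [0,0,0,5,0,0,1],
    [0,0,0,0,0,0,1]
  ]
}}

```text
clock: 21.05
eef_pos: [613.0, 286.3, 145.8]
eef_rot: [-3.131, -0.506, -0.023]
wrist_force: [-0.1, 0.1, -2.7]
finger_gap: 66.9
finger_force: 30.0
```

```bash
python3 - <<'E'
from k import *
import pickle
print(s['joints'].round(3),s['eef_pos'].round(1),np.degrees(s['eef_rot']).round(2),s['wrist_force'].round(1))
s,a=snap('wrist','w7.png');c=cam('wrist',s)
im=cv2.imread('pics/w7.png')
for p in[(651,222,175),(652,257,187),(650.5,200,175)]:print(proj(c,p).round(1))
# handle in tool frame: expected pixel of handle outer top
Rm=R.from_euler('xyz',s['eef_rot'])*R.from_euler('x',-np.pi)
for m in[(75,0,87),(48,0,87),(33,0,87)]:print('handle',m,(w:=s['eef_pos']+Rm.apply(np.array(m)-[0,0,48])).round(1),proj(c,w).round(1))
m=(im.min(2)>140).astype(np.uint8)
for v in range(95,205,15):
  x=np.nonzero(m[v,290:360])[0];print(v,(x.min()+290,x.max()+290) if len(x) else None,end='; ')
E
```

```text
[ 0.471  0.416  1.593 -0.346  0.705  2.278] [613.  286.3 145.8] [-179.36  -28.98   -1.32] [-0.1  0.1 -2.7]
[449.8 154.8]
[383.9 144.4]
[493.8 154.8]
handle (75, 0, 87) [659.7 284.8 216.2] [324.4  96.9]
handle (48, 0, 87) [636.1 285.3 203.1] [324.3 165.1]
handle (33, 0, 87) [623.  285.6 195.9] [324.2 200.4]
95 None; 110 None; 125 None; 140 None; 155 None; 170 None; 185 None; 200 None;
```

```bash
python3 - <<'E'
from h import *
g=cv2.imread('pics/w7.png')
for u in range(370,510,10):
  y=np.nonzero(g[100:220,u].max(1)<55)[0]+100
  print(u,[(int(r[0]),int(r[-1])) for r in np.split(y,np.nonzero(np.diff(y)>1)[0]+1) if len(r)>4],end='; ')
print()
for v in range(80,200,12):
  row=g[v,300:350].mean(1);print(v,row.astype(int)[::3].tolist())
E
```

```text
370 []; 380 [(137, 151)]; 390 [(134, 156)]; 400 [(139, 160)]; 410 [(144, 162)]; 420 [(144, 162)]; 430 [(144, 162)]; 440 [(144, 162)]; 450 [(144, 162)]; 460 [(144, 162)]; 470 [(143, 162)]; 480 [(143, 162)]; 490 [(143, 162)]; 500 [(136, 161)]; 
80 [110, 110, 111, 111, 114, 115, 116, 119, 121, 123, 123, 123, 123, 122, 121, 118, 116]
92 [111, 110, 111, 112, 115, 115, 117, 119, 121, 123, 123, 123, 123, 123, 121, 118, 116]
104 [39, 40, 40, 40, 41, 42, 43, 43, 45, 44, 44, 43, 43, 43, 41, 41, 41]
116 [41, 42, 43, 42, 43, 43, 42, 42, 41, 40, 39, 39, 40, 40, 41, 40, 40]
128 [47, 45, 44, 43, 42, 43, 43, 43, 43, 44, 44, 44, 44, 44, 45, 44, 45]
140 [46, 44, 45, 44, 44, 44, 44, 44, 45, 45, 44, 45, 44, 45, 44, 44, 44]
152 [45, 44, 44, 44, 44, 44, 44, 44, 44, 45, 44, 44, 43, 43, 43, 42, 43]
164 [129, 129, 129, 130, 120, 137, 122, 126, 132, 127, 121, 143, 134, 130, 129, 130, 129]
176 [122, 115, 115, 115, 113, 139, 133, 127, 131, 126, 121, 110, 138, 132, 122, 123, 123]
188 [115, 115, 115, 116, 103, 114, 123, 127, 130, 126, 120, 108, 145, 146, 146, 144, 142]
```

Request:
{"api": "servo_tool", "payload": {
  "rows": [
    [0,0,0,0,-4,0,1],
    [0,0,0,-0.2,-8,0,1],
    [0,0,0,-0.2,-8,0,1],
    [0,0,0,-0.2,-8,0,1],
    [0,0,0,-0.2,-6,0,1],
    [0,0,0,0,0,0,1]
  ]
}}

```text
clock: 21.85
eef_pos: [612.4, 251.8, 146.0]
eef_rot: [-3.13, -0.506, -0.024]
wrist_force: [-0.0, -0.4, -2.8]
finger_gap: 66.6
finger_force: 30.0
```

Request:
{"api": "servo_tool", "payload": {
  "rows": [
    [0,0,0,0,-4,0,1],
    [0,0,0,-0.2,-8,0,1],
    [0,0,0,-0.2,-8,0,1],
    [0,0,0,-0.1,-6,0,1],
    [0,0,0,0,-3,0,1],
    [0,0,0,0,0,0,1]
  ]
}}

```text
clock: 22.6
eef_pos: [611.8, 223.1, 146.0]
eef_rot: [-3.13, -0.506, -0.023]
wrist_force: [-0.5, -0.1, -2.1]
finger_gap: 66.9
finger_force: 30.0
```

```bash
python3 - <<'E'
from k import *
print(s['joints'].round(3),s['eef_pos'].round(1),np.degrees(s['eef_rot']).round(2),s['wrist_force'].round(1),s['clock'])
s,a=snap('wrist','w8.png');c=cam('wrist',s)
for p in[(651,222,175),(652,257,187),(650.5,200,175)]:print(proj(c,p).round(1))
g=cv2.imread('pics/w8.png');Rm=R.from_euler('xyz',s['eef_rot'])*R.from_euler('x',-np.pi)
for m in[(75,0,87),(48,0,87),(33,0,87)]:print('handle',m,(w:=s['eef_pos']+Rm.apply(np.array(m)-[0,0,48])).round(1),proj(c,w).round(1))
for u in list(range(280,390,8)):
  y=np.nonzero(g[90:230,u].max(1)<55)[0]+90
  print(u,[(int(r[0]),int(r[-1])) for r in np.split(y,np.nonzero(np.diff(y)>1)[0]+1) if len(r)>4],end='; ')
for v in range(88,200,10): print(v,g[v,296:352].mean(1).astype(int)[::4].tolist())
E
```

```text
[ 0.366  0.353  1.681 -0.29   0.65   2.148] [611.8 223.1 146. ] [-179.35  -29.     -1.34] [-0.5 -0.1 -2.1] 22.6
[323.9 155.4]
[249.7 145.1]
[367.6 155.4]
handle (75, 0, 87) [658.5 221.6 216.5] [324.4  96.9]
handle (48, 0, 87) [634.9 222.1 203.4] [324.3 165.1]
handle (33, 0, 87) [621.8 222.4 196.1] [324.2 200.4]
280 [(144, 163)]; 288 [(144, 163)]; 296 [(144, 151), (153, 163)]; 304 [(144, 151), (153, 162)]; 312 [(145, 149)]; 320 []; 328 []; 336 []; 344 [(144, 162)]; 352 [(144, 162)]; 360 [(144, 162)]; 368 [(118, 162)]; 376 [(90, 159)]; 384 [(90, 140)]; 88 [203, 203, 203, 203, 203, 203, 203, 203, 203, 203, 203, 203, 203, 203]
98 [200, 200, 200, 199, 200, 199, 199, 199, 199, 199, 199, 200, 200, 200]
108 [206, 206, 206, 207, 207, 194, 229, 232, 232, 227, 182, 207, 208, 207]
118 [206, 206, 207, 207, 204, 190, 226, 231, 230, 222, 167, 206, 207, 207]
128 [157, 157, 158, 157, 155, 196, 227, 231, 230, 220, 154, 82, 81, 82]
138 [153, 153, 154, 153, 152, 200, 228, 232, 230, 217, 136, 80, 80, 80]
148 [29, 28, 29, 29, 47, 204, 228, 231, 230, 214, 105, 11, 13, 17]
158 [22, 21, 21, 21, 56, 206, 229, 232, 229, 212, 90, 11, 13, 13]
168 [127, 128, 128, 127, 124, 210, 229, 231, 229, 208, 127, 126, 127, 127]
178 [119, 117, 112, 104, 123, 213, 229, 231, 228, 203, 93, 90, 110, 121]
188 [158, 160, 163, 164, 135, 215, 230, 231, 228, 196, 143, 143, 139, 112]
198 [161, 163, 165, 166, 153, 218, 230, 231, 227, 191, 144, 162, 162, 159]
```

Threaded: the handle bar (cols 312–336) now covers the hook bar, which is visible on both sides. Lowering with extra tilt.

Request:
{"api": "servo_tool", "payload": {
  "rows": [
    [0,-1,0,0.8,0,-2,1],
    [0,-1,0,0.8,0,-3,1],
    [0,-1,0,0.8,0,-3,1],
    [0,-1,0,0.8,0,-3,1],
    [0,-1,0,0.8,0,-3,1],
    [0,-1,0,0.8,0,-3,1],
    [0,-1,0,0.8,0,-3,1],
    [0,0,0,0,0,0,1]
  ]
}}

```text
clock: 23.65
eef_pos: [617.1, 223.3, 125.5]
eef_rot: [-3.127, -0.628, -0.025]
wrist_force: [0.5, 0.1, -3.1]
finger_gap: 67.0
finger_force: 30.0
```

```bash
python3 - <<'E'
from k import *
print(s['joints'].round(3),s['eef_pos'].round(1),np.degrees(s['eef_rot']).round(2),s['wrist_force'].round(1),s['clock'])
E
```

```text
[ 0.382  0.365  1.768 -0.507  0.468  2.365] [617.1 223.3 125.5] [-179.18  -35.97   -1.41] [ 0.5  0.1 -3.1] 23.65
```

Request:
{"api": "servo_tool", "payload": {
  "rows": [
    [0,-1,0,0.4,0,-1.5,1],
    [0,-1,0,0.4,0,-1.5,1],
    [0,0,0,0,0,-1,1],
    [0,0,0,0,0,0,1]
  ]
}}

```text
clock: 24.15
eef_pos: [618.5, 223.4, 122.4]
eef_rot: [-3.125, -0.663, -0.026]
wrist_force: [-0.1, 1.0, -0.7]
finger_gap: 66.6
finger_force: 30.0
```

Request:
{"api": "servo_tool", "payload": {
  "rows": [
    [0,0,0,0,0,-1,1],
    [0,0,0,0,0,-1,1],
    [0,0,0,0,0,0,1]
  ]
}}

```text
clock: 24.52
eef_pos: [619.0, 223.6, 121.1]
eef_rot: [-3.125, -0.665, -0.026]
wrist_force: [5.7, -0.2, 3.7]
finger_gap: 66.9
finger_force: 30.0
```

Contact: the weight is now on the hook (force from -3 to +3.7 N). I'll relax the grip so the mug pivots softly before opening.

Request:
{"api": "servo_tool", "payload": {
  "rows": [
    [0,0,0,0,0,1,1],
    [0,0,0,0,0,0,1],
    [0,0,0,0,0,0,1],
    [0,0,0,0,0,0,1]
  ],
  "grip_force": 3
}}

```text
clock: 25.02
eef_pos: [618.2, 223.3, 120.9]
eef_rot: [-3.126, -0.663, -0.026]
wrist_force: [3.3, -0.3, 1.8]
finger_gap: 67.0
finger_force: 3.0
```

```bash
python3 - <<'E'
from k import *
print(s['joints'].round(3),s['eef_pos'].round(1),np.degrees(s['eef_rot']).round(2),s['wrist_force'].round(1),s['moment'].round(2),s['finger_gap'])
s,a=snap('wrist','w9.png');c=cam('wrist',s)
g=cv2.imread('pics/w9.png');g8=cv2.imread('pics/w8.png')
for n,q in(('w8',g8),('w9',g)):
  k=q[:,324].mean(1).astype(int);print(n,[int(v) for v in k[60:260:6]])
E
```

```text
[ 0.387  0.369  1.791 -0.601  0.423  2.46 ] [618.2 223.3 120.9] [-179.1   -37.99   -1.46] [ 3.3 -0.3  1.8] [-0.   -0.26  0.02] 66.98231566760576
w8 [198, 203, 202, 199, 202, 202, 200, 229, 232, 231, 231, 231, 232, 232, 231, 232, 232, 232, 231, 231, 231, 231, 231, 231, 168, 234, 225, 125, 125, 125, 126, 125, 173, 219]
w9 [211, 212, 210, 209, 206, 210, 210, 239, 238, 237, 236, 236, 237, 236, 236, 236, 236, 236, 236, 236, 236, 235, 235, 235, 205, 236, 154, 132, 132, 132, 132, 132, 132, 127]
```

Request:
{"api": "servo_tool", "payload": {
  "rows": [
    [0,0,0,1,0,-1,1],
    [0,0,0,1,0,-1,1],
    [0,0,0,1,0,-1,1],
    [0,0,0,0,0,0,1]
  ]
}}

```text
clock: 25.58
eef_pos: [621.0, 223.2, 117.5]
eef_rot: [-3.126, -0.662, -0.025]
wrist_force: [-0.4, 0.4, -0.4]
finger_gap: 67.4
finger_force: 3.0
```

Request:
{"api": "servo_tool", "payload": {
  "rows": [
    [0,0,0,1,0,-1,1],
    [0,0,0,1,0,-1,1],
    [0,0,0,0,0,0,1]
  ]
}}

```text
clock: 25.95
eef_pos: [623.1, 223.3, 115.7]
eef_rot: [-3.126, -0.663, -0.026]
wrist_force: [-1.3, -0.2, -1.3]
finger_gap: 67.5
finger_force: 3.0
```

```bash
python3 - <<'E'
from k import *
print(s['joints'].round(3),s['eef_pos'].round(1),np.degrees(s['eef_rot']).round(2),s['wrist_force'].round(1),s['moment'].round(2),s['finger_gap'])
s,a=snap('wrist','w10.png')
g=cv2.imread('pics/w10.png')
k=g[:,324].mean(1).astype(int);print([int(v) for v in k[60:300:6]])
E
```

```text
[ 0.383  0.386  1.781 -0.606  0.415  2.464] [623.1 223.3 115.7] [-179.1   -37.97   -1.47] [-1.3 -0.2 -1.3] [-0.03  0.55  0.01] 67.48717003806483
[210, 212, 210, 209, 206, 210, 210, 237, 240, 232, 231, 231, 231, 231, 231, 231, 231, 231, 231, 231, 231, 231, 231, 230, 231, 212, 238, 218, 131, 130, 131, 114, 102, 101, 101, 101, 181, 182, 211, 212]
```

Request:
{"api": "servo_tool", "payload": {
  "rows": [
    [0,0,0,0,0,0,0.2],
    [0,0,0,0,0,0,0],
    [0,0,0,0,0,0,0],
    [0,0,0,0,0,0,0],
    [0,0,0,0,0,0,0],
    [0,0,0,0,0,0,0]
  ]
}}

```text
clock: 26.75
eef_pos: [623.2, 223.3, 116.0]
eef_rot: [-3.126, -0.663, -0.026]
wrist_force: [0.8, 0.1, 0.6]
finger_gap: 94.4
finger_force: 0.0
```

```bash
python3 - <<'E'
from k import *
print(s['eef_pos'].round(1),s['wrist_force'].round(1),s['moment'].round(2),s['finger_gap'])
s,a=snap('wrist','w11.png')
g=cv2.imread('pics/w11.png')
k=g[:,324].mean(1).astype(int);print([int(v) for v in k[60:300:6]])
for v in(120,140,200,230): print(v,g[v,240:410].mean(1).astype(int)[::6].tolist())
E
```

```text
[623.2 223.3 116. ] [0.8 0.1 0.6] [-0.01  0.4  -0.04] 94.4046873119635
[204, 205, 203, 202, 200, 204, 203, 204, 231, 233, 219, 219, 219, 220, 220, 220, 220, 220, 220, 220, 220, 220, 220, 220, 220, 214, 218, 222, 129, 124, 100, 100, 100, 99, 99, 104, 182, 182, 212, 212]
120 [26, 21, 21, 21, 21, 193, 200, 201, 201, 201, 201, 201, 147, 208, 219, 205, 156, 201, 201, 201, 201, 198, 9, 10, 9, 8, 201, 201, 201]
140 [138, 138, 134, 17, 11, 16, 20, 21, 21, 21, 22, 21, 122, 207, 220, 204, 88, 13, 14, 15, 14, 14, 10, 11, 10, 78, 76, 75, 75]
200 [119, 119, 127, 126, 119, 116, 153, 186, 197, 203, 207, 211, 166, 207, 220, 200, 173, 208, 204, 198, 191, 179, 150, 123, 122, 122, 122, 122, 122]
230 [91, 170, 171, 171, 158, 179, 197, 228, 222, 210, 178, 136, 125, 123, 124, 124, 126, 134, 182, 210, 224, 228, 185, 168, 142, 175, 175, 175, 28]
```

Request:
{"api": "servo_tool", "payload": {
  "rows": [
    [0,0,0,-3,0,4,0],
    [0,0,0,-6,0,8,0],
    [0,0,0,-12,0,16,0],
    [0,0,0,-15,0,19,0],
    [0,0,0,-18,0,23,0],
    [0,0,0,-20,0,25,0],
    [0,0,0,-20,0,25,0],
    [0,0,0,-20,0,25,0],
    [0,0,0,-30,0,15,0],
    [0,0,0,-30,0,15,0],
    [0,0,0,0,0,0,0],
    [0,0,0,0,0,0,0]
  ]
}}

```text
clock: 28.3
eef_pos: [449.2, 223.3, 291.0]
eef_rot: [-3.125, -0.663, -0.026]
wrist_force: [-0.5, 0.0, 0.1]
finger_gap: 94.2
finger_force: 0.0
```

```bash
python3 - <<'E'
from k import *
print(s['clock'],s['eef_pos'].round(1),s['wrist_force'].round(1),s['joints'].round(2))
s1,a=snap('scene','s12.png');s2,b=snap('top','t12.png');s3,w=snap('wrist','w12.png');sx,w2=snap('wrist','w13.png')
print('motion between wrist shots',np.abs(w.astype(int)-w2).mean())
c=cam('wrist',s3);t=cam('top');sc=cam('scene')
for T in(45,47,50):
  Rm=R.from_euler('z',-1.2,degrees=True)*R.from_euler('y',-T,degrees=True)
  f=lambda m:np.array([651,222,175])+Rm.apply(np.array(m)-[58,0,71])
  print(T,[proj(c,f(m)).round(0).tolist() for m in[(0,0,95),(33,0,95),(-33,0,95),(0,33,95),(0,-33,95),(75,0,87)]],proj(sc,f((0,0,95))).round(0),proj(t,f((0,0,95))).round(0))
g=w
m=(g.min(2)>150).astype(np.uint8)
n,l,st,ce=cv2.connectedComponentsWithStats(m)
print([(st[i].tolist(),ce[i].round(0).tolist()) for i in range(1,n) if st[i,4]>150])
# bystanders unchanged?
a0=cv2.imread('pics/t0.png');b0=b[:,:,::-1].astype(int)
for n_,(u,v) in dict(tumb=(311,215),plug=(303,179),jar=(303,125),post=(351,180)).items(): print(n_,np.abs(a0[v-14:v+14,u-14:u+14].astype(int)-b0[v-14:v+14,u-14:u+14]).mean().round(1))
E
```

```text
28.3 [449.2 223.3 291. ] [-0.5  0.   0.1] [ 0.57 -0.17  1.95 -0.46  0.83  2.38]
motion between wrist shots 0.6627955729166667
45 [[321.0, 154.0], [321.0, 123.0], [322.0, 182.0], [291.0, 154.0], [352.0, 153.0], [321.0, 81.0]] [313. 281.] [224. 157.]
47 [[321.0, 154.0], [321.0, 124.0], [322.0, 182.0], [292.0, 154.0], [351.0, 154.0], [321.0, 82.0]] [312. 282.] [224. 157.]
50 [[321.0, 154.0], [321.0, 125.0], [322.0, 181.0], [292.0, 154.0], [351.0, 154.0], [321.0, 83.0]] [312. 283.] [224. 156.]
[([80, 0, 127, 103, 6567], [130.0, 62.0]), ([210, 9, 15, 26, 186], [217.0, 23.0]), ([175, 14, 14, 22, 164], [181.0, 28.0]), ([497, 44, 48, 26, 559], [516.0, 56.0]), ([293, 82, 56, 99, 545], [320.0, 141.0]), ([461, 87, 43, 34, 1101], [482.0, 103.0]), ([475, 204, 40, 36, 1114], [495.0, 222.0]), ([566, 220, 69, 34, 1023], [598.0, 239.0]), ([124, 261, 16, 36, 487], [132.0, 278.0])]
tumb 8.7
plug 8.9
jar 8.5
post 14.0
```

The wrist mask of the mug (cols 293–349, rows 82–181) matches the predicted hung pose at about 47° (292–351, 82–182). It isn't moving, and the bystanders show no more change than the image noise. Handing in.

```bash
python3 -c "
from cell import manip
print(manip.sign_off())"
```

```text
the job is handed in; nothing more can be done
None
```

The mug was nipped in the caliper, the jaw was slid fully back open, and the mug now hangs at rest by its handle on the hook; the plain cup, plug and jar were not touched, and the job was handed in at about 28.5 s of the 72 s allowed.

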